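Close and lock the water filter's access cover

TASK

Close the access cover of the white water filter on the drainer, then press its sprung wing stud in and, holding it in, turn it a quarter turn clockwise until it locks. How deep the stud must go differs from unit to unit: press gently only until you feel it come up against the rubber buffer at the bottom and never force it, neither in nor round. Let go of everything at the end, with the stud left locked, and leave the other things on the counter where they are.

Things in the scene. Friction and masses are not known exactly. Their poses are not given: they have to be found in the camera images.
- filter_unit: White plastic water filter, a box 180 (its x) x 200 (its y) x 100 mm high, fixed to the counter. Origin: centre of its underside; z up, x away from the robot to its hinge side. The cover's hinge line is parallel to y at x = +90, z = +100 mm. Two hose stubs stand out of the far side, 40 mm up, to x = +123 mm. With the cover shut the stud's axis is upright at x = -35, y = 0 mm.
- cover (a joint): Hinge of the flat white cover (176 x 200 mm, 8 mm thick, top face 108 mm above the counter when shut). 0 = shut, a solid stop; grows as the near edge rises; starts 0.45 to 0.9 rad open. The hinge is stiff, so the cover stays where it is left; 2 to 4 N down on its near edge moves it.
- cover_edge (a point): On the cover's top face, mid-width, 15 mm in from the near edge, 165 mm from the hinge line, 40 mm nearer the robot than the stud. z is the face's outward normal, x points to the hinge. The face is also free 60 mm to either side of this point.
- stud_grip (a point): Grip point of the steel wing stud, on its axis, 49 mm above the cover's top face when out. The wing is a bar 38 mm long (the point's x), 12 mm thick (its y: grasp across this), 26 mm tall, from 33 to 59 mm above the cover, on a round stem 15 mm thick (a 22 mm collar just under the wing). z is the stud axis, out of the cover. Fully in, the wing is still 10 mm clear of the cover.
- stud_press (a joint): How far the stud is pressed in, m; 0 = out. Its damped spring resists with 2 N, plus 0.2 N per mm. It can be turned to lock only once its cross pin is below the slotted catch plate, at 8 to 19 mm of press, different on every unit; 1.2 mm deeper it meets a rubber buffer, 10 N more per mm, felt as a sharp rise. Locked and let go, it rises about 2 mm into a notch and stays 6 to 17 mm in.
- stud_turn (a joint): Turn of the stud, rad, positive clockwise from above. 0 = open: wing along the unit's x, towards the single bar mark; starts within 0.1 of that, and the pin passes the slot within 0.18. Locked: 1.35 to 1.65 (solid stop beyond), wing crosswise, towards the double bar marks. Turned when not in far enough, the pin jams against the slot's side or passes uselessly above the plate.
- catch_frame: Grey base of the catch in the unit, 50 x 50 mm, fixed on the box floor under the stud; origin at its underside on the stud's axis, 8 mm above the counter. It carries the slotted plate and rubber buffer, at a height that is hidden. The stud must not be forced against them with more than 14 N, in or round (the pin meets the slot's sides 16 mm off the axis).
- honey_jar: Bystander: honey jar with a dark lid, 65 mm diameter, 86 mm tall, loose, right of the unit. Origin at the centre of its underside.
- tin: Bystander: food tin, 58 mm diameter, 72 mm tall, loose, left of the unit. Origin at the centre of its underside.

How it is judged:
By the outcome, as a careful person would: the job done as asked, in the order asked, and still so for the second after the job is handed in, with the robot touching nothing.
It also fails if it takes over 64 s, if anything falls off the work surface, if the arm or the gripper's body presses on something with over 40 N, if the wrist force passes 120 N, or if a joint passes its speed limit or range.

ROBOT

A 6-joint arm with a two-finger parallel gripper is mounted at the origin on a cart in front of the work surface, level with it; the furniture and walls round the work are solid. World frame = base frame: x ahead of the robot, y to its left, z up, the work surface at z = 0. Lengths are in m, angles in rad, forces in N, time in s.
With the tool pointing down it reaches from about 0.3 to 0.95 m from the base axis. Payload 3.1 kg.
Tool frame: the origin (TCP) lies at the very end of the fingers, on their centre line; the grasp point (between the pads) lies 19 mm behind it (grasp_offset is the distance from the TCP to the grasp point, in m); z points along the fingers, y is the line along which they close (so a half turn about z gives the same grasp; the last joint's range is limited). The gripper opens to 85 mm and grips with 20 to 120 N. Pads are 22 mm wide; open, the fingers measure 114 mm over their backs; the gripper's body (76 mm by 85 mm) begins 54 mm behind the grasp point. The pads swing forward as they close: fully open they stand 13 mm farther back than shut.
Start: joints at [1.272, 0.308, 1.634, -0, 1.2, -0.07], TCP at [0.142, 0.609, 0.192] pointing down, gripper open.
Joint ranges: [-3.06, 3.06], [-0.79, 1.96], [0.05, 2.63], [-1.19, 4.34], [0.05, 2.64], [-2.94, 2.94]. Speed limits (rad/s): [2.79, 2.79, 3.14, 3.14, 3.14, 3.14].

INTERFACE

Orientations are given as [roll, pitch, yaw] about the fixed x, y, z axes, in that order (R = Rz(yaw) Ry(pitch) Rx(roll)).
In Python, from plant import * gives the robot as it stands.
- The arm moves only by the shell command python3 -m pendant 'ROWS'. ROWS is JSON, a list of rows, each an object with "delta_pos": the shift along the tool's x, y, z in m, a list of three; "rot": the turn, a rotation vector about the tool's x, y, z in degrees, a list of three; "jaw": the closure, from 0 (fully open) to 1 (shut). In form: [{"delta_pos": [tx, ty, tz], "rot": [wx, wy, wz], "jaw": jaw}, ...]. A call has exactly 8 rows; each row is the pose to reach, as a shift and turn from the pose commanded when the call began, along the tool's axes at that moment; what a row does not reach only later rows make up. A row lasts 1/8 s, in which the tool goes at most 62.5 mm and 10.7 degrees, less where a joint would pass 70% of its speed; a pose out of reach is approached as far as the arm can. A call with a gripper value outside its range is refused whole. The fingers move at their own pace and stop on an object; the grip force is fixed at half the most. Time passes only in rows, so rows that repeat a pose let the fingers close, or fill a call up. It gives the time, the measured TCP pose, the force, the opening and the grip force at its end, in the units of the state.
- get_obs(): the state, without advancing time (a new reading comes with each control period).
- snapshot(name): name is "side" or "top" or "wrist"; returns the picture (384x512x3 uint8, red, green, blue); there is no depth.
- camera_info(name): a dict with "K" (3x3 intrinsics, pixels), "eye" and "rotation" of the camera in the world; the wrist camera has in their place "tool_from_camera" (4x4, takes a point from camera to tool coordinates, whose origin is the TCP and whose axes are the flange's). Camera axes: x right, y down, z forward; pixel columns grow to the right and rows downward; lengths in m; the calibration is good to about 2 mm. The wrist camera is an equidistant fisheye: a pixel r from the principal point sees the ray r / f radians off the axis. A picture is of the moment at which its call begins: read the wrist's pose just before it. camera_info takes no time and is no camera call.
- finish_job(): hands the job in; it is judged then, once.
The state is a dict: "time": time; "joints": joint angles; "qvel": joint speeds; "joint_efforts": joint torques, N m; "tool_pos": TCP position; "eef_rot": TCP orientation; "force": force on the tool from outside, world axes, zero at the start; "torque": the same for the moment, N m; "width": finger opening in m; "finger_force": force on a finger pad.
Only numpy, scipy, OpenCV 4.12 (cv2) and the standard library are available. Lean on these libraries where they do the work, as an engineer would, in place of code of your own. Each camera call takes 0.05 s, during which the arm holds its last target. There are 200 camera calls.

## Working session

There is one attempt and no reset: what is moved stays moved. The work goes in short steps, Python scripts to look and compute and a shell command to move; the robot and the scene stay as the last step left them, time stands still between calls to the robot, and variables do not carry over. Pictures are saved under pics/ and viewed, at most 10 in all, crops included, and the job is handed in when it is done.

```bash
ls; mkdir -p pics
python3 - <<'E'
from plant import *
import cv2,numpy as np
np.set_printoptions(precision=4,suppress=True)
o=get_obs();print({k:np.round(v,4) for k,v in o.items()})
for n in("side","top","wrist"):
    im=snapshot(n);cv2.imwrite(f"pics/{n}0.png",im[:,:,::-1])
    for k,v in camera_info(n).items():print(n,k,v)
E
```

```text
pics
{'time': np.float64(0.0), 'joints': array([ 1.2723,  0.309 ,  1.6352, -0.    ,  1.1997, -0.0697]), 'qvel': array([-0.0009,  0.0001, -0.0004,  0.0007, -0.0007, -0.0007]), 'joint_efforts': array([  0.0002, -41.5274, -27.6653,  -0.    ,   0.0105,   0.    ]), 'tool_pos': array([0.1415, 0.6078, 0.1906]), 'eef_rot': array([-3.1393, -0.0001,  2.9128]), 'force': array([ 0.2848,  0.1795, -0.2626]), 'torque': array([-0.0053, -0.0405, -0.0486]), 'finger_force': np.float64(0.0), 'width': np.float64(0.0858)}
side K [[368.3813   0.     261.05  ]
 [  0.     368.3813 193.1309]
 [  0.       0.       1.    ]]
side eye [0.1299 0.217  0.8106]
side rotation [-2.5006 -0.0045 -1.9842]
top K [[389.9047   0.     249.9923]
 [  0.     389.9047 191.0232]
 [  0.       0.       1.    ]]
top eye [ 0.2884 -0.0054  0.8846]
top rotation [-2.771  -0.0084 -1.5546]
wrist K [[297.3186   0.     255.8724]
 [  0.     297.3186 193.2008]
 [  0.       0.       1.    ]]
wrist tool_from_camera [[ 0.     -0.9521 -0.3058  0.0779]
 [ 1.      0.0001 -0.0001  0.0005]
 [ 0.0001 -0.3058  0.9521 -0.1814]
 [ 0.      0.      0.      1.    ]]
```

Run:
```python
import cv2,numpy as np
a=cv2.imread("pics/side0.png");b=cv2.imread("pics/top0.png")
cv2.imwrite("pics/side0b.png",cv2.resize(a,(800,600),interpolation=2));cv2.imwrite("pics/top0b.png",cv2.resize(b,(800,600),interpolation=2))
```

```text
(no output)
```

View pics/side0b.png

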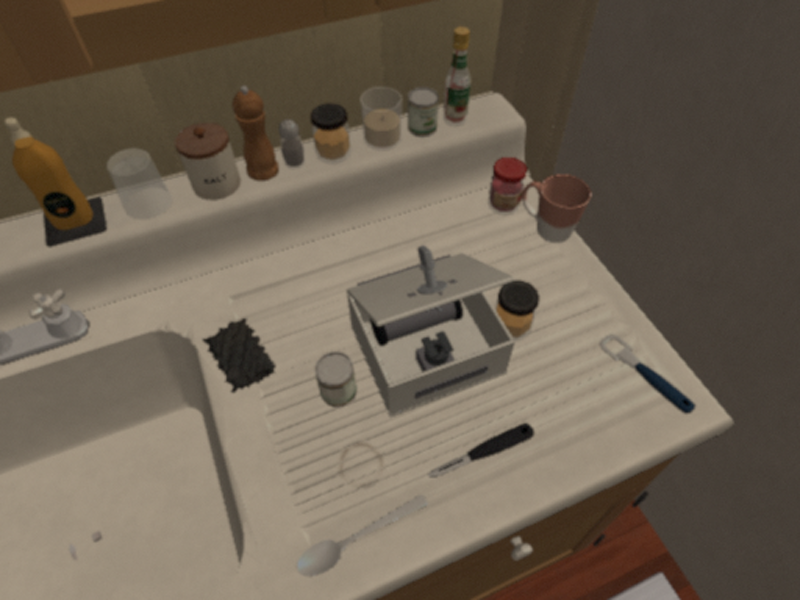

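View pics/top0b.png

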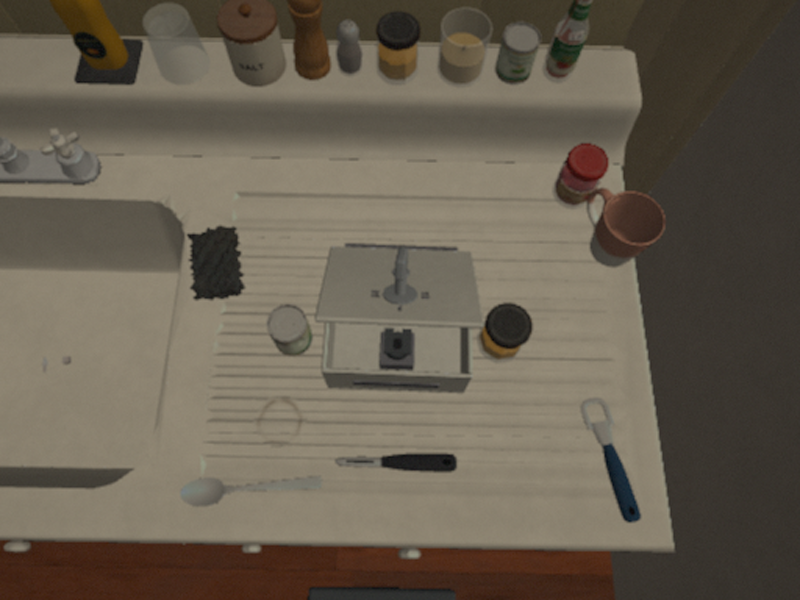

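The top view shows the cover open (near edge about (318,318)–(480,325), hinge about (332,250)–(473,252)), the stud at (400,285), the box front at y≈375–388, the tin at (290,330) and the jar at (505,330). The side view shows the same layout. I'll view enlarged crops to get the corners.

Run:
```python
import cv2,numpy as np
for n,(x,y,w,h) in dict(side=(215,150,120,115),top=(195,150,125,105)).items():
    a=cv2.imread(f"pics/{n}0.png")[y:y+h,x:x+w]
    a=cv2.convertScaleAbs(cv2.resize(a,None,fx=5,fy=5,interpolation=cv2.INTER_CUBIC),alpha=1.3,beta=-20)
    for i in range(0,w,20): cv2.putText(a,str(x+i),(i*5,10),0,.35,(0,0,255));cv2.line(a,(i*5,0),(i*5,5),(0,0,255))
    for i in range(0,h,20): cv2.putText(a,str(y+i),(0,i*5+4),0,.35,(0,0,255))
    cv2.imwrite(f"pics/{n}0c.png",a)
```

```text
(no output)
```

View pics/side0c.png

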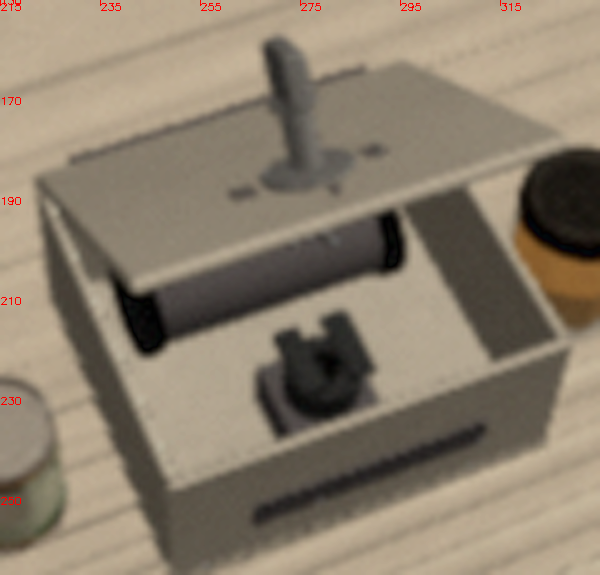

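View pics/top0c.png

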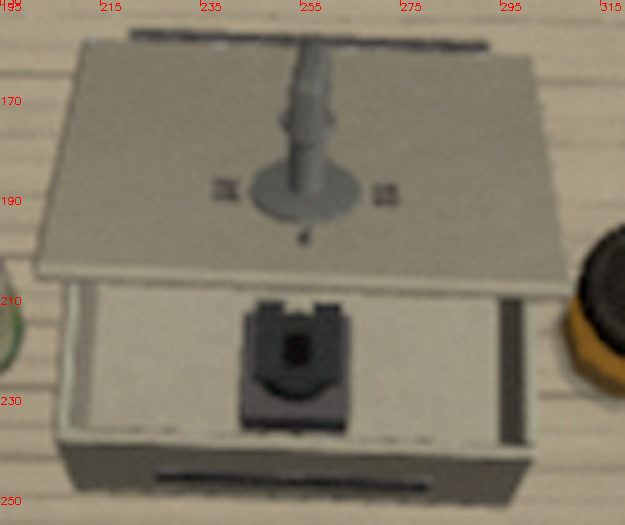

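Both crops are clear. In the side one the near top box corners are at about (249,248) and (329,219). In the top one they are at (207,238) and (302,242). The cover corners and stud are readable in both. Next I triangulate them.

```bash
cat > h.py <<'E'
import numpy as np, cv2
from plant import *
from scipy.spatial.transform import Rotation as R
np.set_printoptions(precision=4,suppress=True)
def ray(n,uv):
    c=camera_info(n);K=np.array(c["K"])
    d=R.from_euler("xyz",c["rotation"]).apply(np.linalg.solve(K,[*uv,1.]))
    return np.array(c["eye"]),d/np.linalg.norm(d)
def onz(n,uv,z):
    e,d=ray(n,uv);return e+d*(z-e[2])/d[2]
def tri(s,t):
    (e1,d1),(e2,d2)=ray("side",s),ray("top",t)
    k=np.linalg.lstsq(np.c_[d1,-d2],e2-e1,rcond=None)[0]
    p,q=e1+k[0]*d1,e2+k[1]*d2
    return (p+q)/2,np.linalg.norm(p-q)
E
python3 - <<'E'
from h import *
S=lambda x,y:(215+x/5,150+y/5); T=lambda x,y:(195+x/5,150+y/5)
P=dict(NLt=(S(168,490),T(58,441)),NRt=(S(571,345),T(533,458)),NLb=(S(173,570),T(78,489)),NRb=(S(545,443),T(508,504)),
 CNL=(S(132,284),T(36,268)),CNR=(S(565,137),T(570,288)),CFL=(S(38,180),T(85,40)),CFR=(S(405,62),T(530,57)),stem=(S(305,178),T(307,192)),top=(S(277,40),T(314,45)))
for k,v in P.items():
    p,g=tri(*v);print(k,p,"gap %.4f"%g)
for k,z in dict(NLt=.1,NRt=.1,NLb=0,NRb=0).items(): print(k,onz("side",P[k][0],z),onz("top",P[k][1],z))
print("tin",onz("top",(185,202),.072),"jar",onz("top",(324,209),.086))
E
```

```text
NLt [0.4909 0.0828 0.0927] gap 0.0042
NRt [ 0.4858 -0.1151  0.0951] gap 0.0020
NLb [0.4894 0.0818 0.0147] gap 0.0064
NRb [ 0.4865 -0.1161  0.0033] gap 0.0010
CNL [0.5273 0.0818 0.2032] gap 0.0018
CNR [ 0.5235 -0.1153  0.2038] gap 0.0030
CFL [0.6698 0.0788 0.1019] gap 0.0001
CFR [ 0.6642 -0.1185  0.1051] gap 0.0008
stem [ 0.5752 -0.0189  0.1642] gap 0.0022
top [ 0.614  -0.0205  0.2158] gap 0.0002
NLt [0.4891 0.0854 0.1   ] [0.4874 0.0806 0.1   ]
NRt [ 0.4842 -0.1123  0.1   ] [ 0.4838 -0.115   0.1   ]
NLb [0.4988 0.0812 0.    ] [0.4903 0.0811 0.    ]
NRb [ 0.4884 -0.1172  0.    ] [ 0.4869 -0.1168  0.    ]
tin [0.5754 0.136  0.072 ] jar [ 0.5602 -0.1677  0.086 ]
```

Measured points agree with the given sizes:

| Item | Measured |
|---|---|
| Unit centre | about (0.577, -0.018) |
| Unit yaw | about -0.022 |
| Hinge | x≈0.667 |
| Cover angle | about 0.615 rad (176 mm length checks out) |

Next is the approach above the cover edge with the fingers shut.

```bash
cat >> h.py <<'E'
def go(p,yaw):
    o=get_obs();A=R.from_euler("xyz",o["eef_rot"]);B=R.from_euler("xyz",[np.pi,0,yaw])
    print("pos",o["tool_pos"],"delta mm",1e3*A.inv().apply(np.array(p)-o["tool_pos"]),"rot deg",np.degrees((A.inv()*B).as_rotvec()))
E
python3 - <<'E'
from h import *
go([.537,-.017,.245],np.pi-.022)
E
```

```text
pos [0.1416 0.608  0.1908] delta mm [-526.861  -519.1641  -53.2839] rot deg [ -0.1026  -0.016  -11.8458]
```

```bash
python3 -m pendant '[{"delta_pos":[-15,-15,-15],"rot":[0,0,0],"jaw":1}]' 2>&1 | tail -2; python3 -m pendant '[{"delta_pos":[-0.012,-0.012,-0.02],"rot":[0,0,0],"jaw":1},{"delta_pos":[-0.04,-0.04,-0.04],"rot":[0,0,-1],"jaw":1},{"delta_pos":[-0.08,-0.08,-0.055],"rot":[0,0,-2],"jaw":1},{"delta_pos":[-0.12,-0.12,-0.055],"rot":[0,0,-3],"jaw":1},{"delta_pos":[-0.16,-0.16,-0.055],"rot":[0,0,-4],"jaw":1},{"delta_pos":[-0.2,-0.2,-0.055],"rot":[0,0,-5],"jaw":1},{"delta_pos":[-0.24,-0.24,-0.055],"rot":[0,0,-6],"jaw":1},{"delta_pos":[-0.28,-0.28,-0.055],"rot":[0,0,-7],"jaw":1}]'
python3 - <<'E'
from h import *
go([.537,-.017,.245],np.pi-.022)
E
```

```text
invalid input
time: 1.15
tool_pos: [0.3515, 0.2708, 0.2467]
eef_rot: [3.141, 0.0, 3.036]
force: [0.3, 0.2, 0.1]
width: 0.0003
finger_force: 0.0
pos [0.3515 0.2708 0.2467] delta mm [-214.8144 -266.6686    1.7221] rot deg [ 0.0096  0.0195 -4.7924]
```

```bash
python3 -m pendant '[{"delta_pos":[-0.02,-0.025,0],"rot":[0,0,-1],"jaw":1},{"delta_pos":[-0.055,-0.07,0],"rot":[0,0,-2],"jaw":1},{"delta_pos":[-0.09,-0.115,0],"rot":[0,0,-3],"jaw":1},{"delta_pos":[-0.125,-0.16,0],"rot":[0,0,-4],"jaw":1},{"delta_pos":[-0.16,-0.2,0],"rot":[0,0,-4.8],"jaw":1},{"delta_pos":[-0.195,-0.24,0],"rot":[0,0,-4.8],"jaw":1},{"delta_pos":[-0.215,-0.267,0.002],"rot":[0,0,-4.8],"jaw":1},{"delta_pos":[-0.215,-0.267,0.002],"rot":[0,0,-4.8],"jaw":1}]'
python3 - <<'E'
from h import *
go([.537,-.017,.202],np.pi-.022)
im=snapshot("wrist");cv2.imwrite("pics/w1.png",cv2.resize(im[:,:,::-1],(800,600)))
# arc for TCP: 162 mm from hinge, 8 mm above
for t in (.62,.5,.4,.3,.2,.1,0): print(t,.667-.160*np.cos(t)+.008*np.sin(t),.1+.171*np.sin(t)+.008*np.cos(t))
E
```

```text
time: 2.15
tool_pos: [0.5368, -0.0178, 0.244]
eef_rot: [-3.141, -0.001, 3.115]
force: [-0.0, 1.1, 0.6]
width: 0.0003
finger_force: 0.0
pos [ 0.5368 -0.0178  0.244 ] delta mm [-0.2248  0.8618 42.0463] rot deg [-0.0115 -0.0632 -0.2452]
0.62 0.541427728218293 0.20586804010517948
0.5 0.5304221944063741 0.1890024275964417
0.4 0.5227455876980076 0.1739590244868023
0.3 0.5165103233931937 0.15817664725209393
0.2 0.5117787021917618 0.1418129881886854
0.1 0.5085980008886904 0.12503154756883184
0 0.507 0.10800000000000001
```

View pics/w1.png

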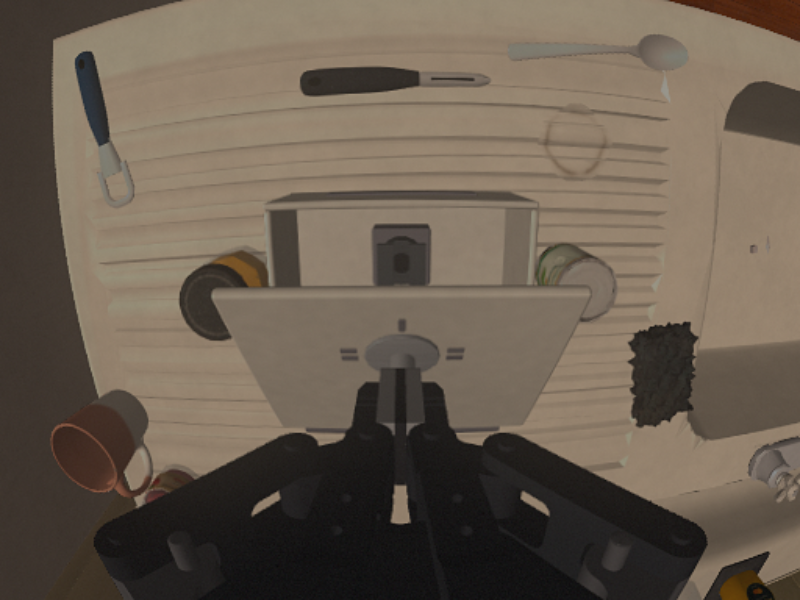

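The wrist view shows the closed fingers in line with the stud (x≈402 px), the cover's near edge at y≈290, and open space around it. Now I push along the arc.

```bash
python3 -m pendant '[{"delta_pos":[-0.003,0,0.018],"rot":[0,0,0],"jaw":1},{"delta_pos":[-0.004,0,0.034],"rot":[0,0,0],"jaw":1},{"delta_pos":[-0.001,0,0.045],"rot":[0,0,0],"jaw":1},{"delta_pos":[0.006,0,0.055],"rot":[0,0,0],"jaw":1},{"delta_pos":[0.01,0,0.063],"rot":[0,0,0],"jaw":1},{"delta_pos":[0.014,0,0.07],"rot":[0,0,0],"jaw":1},{"delta_pos":[0.017,0,0.078],"rot":[0,0,0],"jaw":1},{"delta_pos":[0.02,0,0.086],"rot":[0,0,0],"jaw":1}]'
```

```text
time: 3.2
tool_pos: [0.5159, -0.0155, 0.1588]
eef_rot: [-3.142, -0.0, 3.119]
force: [-2.2, -0.0, 2.9]
width: -0.0003
finger_force: 1.4
```

```bash
python3 -m pendant '[{"delta_pos":[0.002,0,0.008],"rot":[0,0,0],"jaw":1},{"delta_pos":[0.004,0,0.016],"rot":[0,0,0],"jaw":1},{"delta_pos":[0.0055,0,0.024],"rot":[0,0,0],"jaw":1},{"delta_pos":[0.007,0,0.032],"rot":[0,0,0],"jaw":1},{"delta_pos":[0.008,0,0.039],"rot":[0,0,0],"jaw":1},{"delta_pos":[0.009,0,0.044],"rot":[0,0,0],"jaw":1},{"delta_pos":[0.009,0,0.048],"rot":[0,0,0],"jaw":1},{"delta_pos":[0.009,0,0.048],"rot":[0,0,0],"jaw":1}]'
```

```text
time: 4.2
tool_pos: [0.5073, -0.0152, 0.1104]
eef_rot: [3.142, -0.0, 3.119]
force: [-0.3, -0.0, -0.2]
width: 0.0003
finger_force: 0.0
```

```bash
python3 -m pendant '[{"delta_pos":[0,0,0.001],"rot":[0,0,0],"jaw":1},{"delta_pos":[0,0,0.0015],"rot":[0,0,0],"jaw":1},{"delta_pos":[0,0,0.002],"rot":[0,0,0],"jaw":1},{"delta_pos":[0,0,0.0025],"rot":[0,0,0],"jaw":1},{"delta_pos":[0,0,0.003],"rot":[0,0,0],"jaw":1},{"delta_pos":[0,0,0.0035],"rot":[0,0,0],"jaw":1},{"delta_pos":[0,0,0.0035],"rot":[0,0,0],"jaw":1},{"delta_pos":[0,0,0.0035],"rot":[0,0,0],"jaw":1}]'
```

```text
time: 5.2
tool_pos: [0.5073, -0.0152, 0.1072]
eef_rot: [3.142, -0.0, 3.119]
force: [-0.3, 0.1, -0.2]
width: 0.0002
finger_force: 0.2
```

```bash
python3 -m pendant '[{"delta_pos":[0,0,0.0005],"rot":[0,0,0],"jaw":1},{"delta_pos":[0,0,0.001],"rot":[0,0,0],"jaw":1},{"delta_pos":[0,0,0.0015],"rot":[0,0,0],"jaw":1},{"delta_pos":[0,0,0.0015],"rot":[0,0,0],"jaw":1},{"delta_pos":[0,0,0.002],"rot":[0,0,0],"jaw":1},{"delta_pos":[0,0,0.002],"rot":[0,0,0],"jaw":1},{"delta_pos":[0,0,0.002],"rot":[0,0,0],"jaw":1},{"delta_pos":[0,0,0.002],"rot":[0,0,0],"jaw":1}]'
python3 - <<'E'
from h import *
im=snapshot("top");cv2.imwrite("pics/top2.png",im[:,:,::-1])
im=snapshot("side");cv2.imwrite("pics/side2.png",im[:,:,::-1])
a=np.hstack([cv2.resize(cv2.imread(f"pics/{n}2.png")[150:265,200:335],None,fx=2.9,fy=2.9,interpolation=2) for n in("top","side")])
cv2.imwrite("pics/c2.png",a);print(a.shape)
E
```

```text
time: 6.2
tool_pos: [0.5074, -0.0152, 0.1053]
eef_rot: [3.142, 0.0, 3.119]
force: [0.2, 0.5, -0.1]
width: 0.0002
finger_force: 0.2
(334, 784, 3)
```

View pics/c2.png

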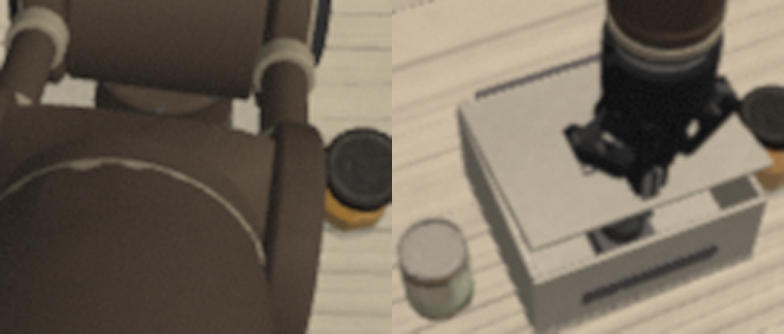

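The side view shows the cover still partly open: near-edge corners are at crop (535,245) and (770,165), and the fingertip is in front of the edge, so it slipped off. I'll measure the present angle.

Run:
```python
from h import *
for (u,v),y in (((535,245),.082),((770,165),-.115)):
    uv=((u-392)/2.9+200,v/2.9+150);e,d=ray("side",uv);k=(y-e[1])/d[1];p=e+k*d
    print(uv,p,"angle",np.arctan2(p[2]-.104,.667-p[0]),"len",np.hypot(p[2]-.104,.667-p[0]))
go([.450,-.017,.20],np.pi-.022)
```

```text
(249.31034482758622, 234.48275862068965) [0.4903 0.082  0.1533] angle 0.2721834834279953 len 0.18343109678039773
(330.34482758620686, 206.89655172413794) [ 0.4942 -0.115   0.1339] angle 0.17153220543732722 len 0.17538160276855227
pos [ 0.5073 -0.0152  0.1052] delta mm [ 57.2928  -3.1235 -94.7507] rot deg [-0.0005 -0.0005 -0.0467]
```

Run:
```python
from h import *
c=camera_info("side");K=np.array(c["K"])
for p in ([.5073,-.0152,.1053],[.5073,-.0152,.145],[.487,-.016,.1]):
    q=R.from_euler("xyz",c["rotation"]).inv().apply(np.array(p)-c["eye"]);u=K@q/q[2];print(p,u[:2],"crop",(u[:2]-[200,150])*2.9+[392,0])
im=snapshot("wrist");im=cv2.convertScaleAbs(im[:,:,::-1],alpha=1.5)
a=np.hstack([im[60:360,100:420],cv2.resize(cv2.imread("pics/side2.png")[180:240,250:330],None,fx=5,fy=5,interpolation=2)]);cv2.imwrite("pics/c3.png",a);print(a.shape)
```

```text
[0.5073, -0.0152, 0.1053] [286.7961 224.3191] crop [643.7086 215.5253]
[0.5073, -0.0152, 0.145] [287.9075 214.5811] crop [646.9318 187.2853]
[0.487, -0.016, 0.1] [290.9797 232.5711] crop [655.8412 239.4561]
(300, 720, 3)
```

View pics/c3.png

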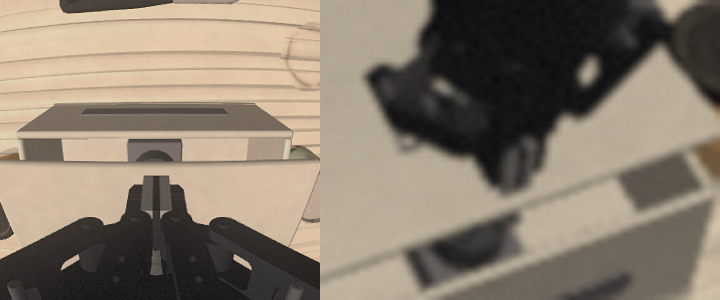

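The wrist view shows the whole fingertip resting on the cover. The tip ends about 25 mm short of the nominal TCP in both views, so it's probably still pushing, with the force relaxing once motion stops. I'll keep going down and read the force while it moves.

```bash
python3 -m pendant '[{"delta_pos":[0,0,0.001],"rot":[0,0,0],"jaw":1},{"delta_pos":[0,0,0.002],"rot":[0,0,0],"jaw":1},{"delta_pos":[0,0,0.003],"rot":[0,0,0],"jaw":1},{"delta_pos":[0,0,0.004],"rot":[0,0,0],"jaw":1},{"delta_pos":[0,0,0.005],"rot":[0,0,0],"jaw":1},{"delta_pos":[0,0,0.006],"rot":[0,0,0],"jaw":1},{"delta_pos":[0,0,0.007],"rot":[0,0,0],"jaw":1},{"delta_pos":[0,0,0.008],"rot":[0,0,0],"jaw":1}]'
python3 - <<'E'
from h import *
im=snapshot("wrist");im=cv2.convertScaleAbs(im[:,:,::-1],alpha=1.5);s=snapshot("side")[:,:,::-1]
cv2.imwrite("pics/w4.png",im);cv2.imwrite("pics/s4.png",s)
a=np.hstack([im[150:350,180:340],cv2.resize(s[180:240,250:330],None,fx=3.333,fy=3.333,interpolation=2)]);a=cv2.resize(a,None,fx=1.7,fy=1.7);cv2.imwrite("pics/c4.png",a);print(a.shape)
E
```

```text
time: 7.35
tool_pos: [0.5074, -0.0152, 0.0972]
eef_rot: [-3.142, 0.0, 3.119]
force: [-0.2, -0.2, 2.4]
width: -0.0002
finger_force: 0.4
(340, 726, 3)
```

View pics/c4.png

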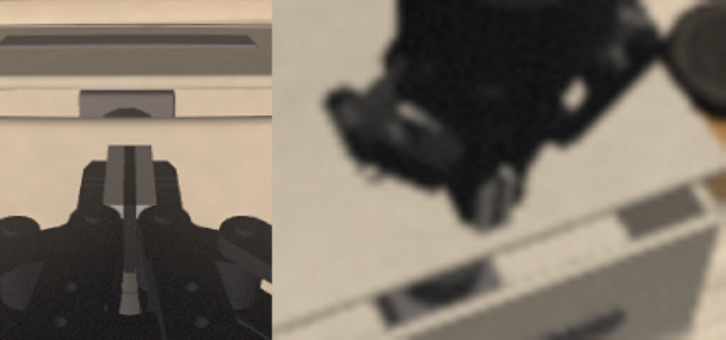

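Force is 2.4 N while moving, so it is pushing the cover. The real tip sits behind the reported TCP, and I'll calibrate that offset at the solid stop. Continuing.

```bash
python3 -c "
import plant;print(getattr(plant,'grasp_offset',None),[n for n in dir(plant) if n[0]!='_'])"; python3 -m pendant '[{"delta_pos":[0,0,0.001],"rot":[0,0,0],"jaw":1},{"delta_pos":[0,0,0.002],"rot":[0,0,0],"jaw":1},{"delta_pos":[0,0,0.003],"rot":[0,0,0],"jaw":1},{"delta_pos":[0,0,0.004],"rot":[0,0,0],"jaw":1},{"delta_pos":[0,0,0.005],"rot":[0,0,0],"jaw":1},{"delta_pos":[0,0,0.006],"rot":[0,0,0],"jaw":1},{"delta_pos":[0,0,0.007],"rot":[0,0,0],"jaw":1},{"delta_pos":[0,0,0.008],"rot":[0,0,0],"jaw":1}]'
```

```text
0.0187 ['IKError', 'camera_info', 'finish_job', 'get_obs', 'grasp_offset', 'snapshot']
time: 8.45
tool_pos: [0.5074, -0.0152, 0.0892]
eef_rot: [-3.142, 0.0, 3.119]
force: [-0.4, -0.2, 0.3]
width: -0.0001
finger_force: 0.4
```

```bash
cat >> h.py <<'E'
def prof(im,cols=(185,215),rows=(160,260)):
    g=cv2.cvtColor(im,cv2.COLOR_BGR2GRAY).astype(float)[rows[0]:rows[1],cols[0]:cols[1]].mean(1)
    return g.round().astype(int)
E
python3 - <<'E'
from h import *
s=snapshot("wrist");im=cv2.convertScaleAbs(s[:,:,::-1],alpha=1.5)
cv2.imwrite("pics/w5.png",im)
a=prof(cv2.imread("pics/w4.png"));b=prof(im)
for i in range(0,100,1): print(160+i,a[i],b[i],end=" | ")
o=get_obs();print(o["force"],o["joint_efforts"])
E
```

```text
160 205 201 | 161 208 203 | 162 208 205 | 163 211 207 | 164 143 207 | 165 152 210 | 166 114 118 | 167 110 151 | 168 111 112 | 169 111 109 | 170 103 109 | 171 75 110 | 172 75 111 | 173 76 73 | 174 76 74 | 175 76 75 | 176 93 75 | 177 119 74 | 178 116 74 | 179 108 109 | 180 109 119 | 181 108 112 | 182 109 107 | 183 109 108 | 184 110 108 | 185 109 108 | 186 109 108 | 187 109 109 | 188 109 109 | 189 109 108 | 190 110 108 | 191 108 108 | 192 108 108 | 193 108 108 | 194 131 108 | 195 169 108 | 196 184 107 | 197 192 108 | 198 195 130 | 199 191 167 | 200 186 183 | 201 174 191 | 202 174 194 | 203 193 191 | 204 194 187 | 205 193 179 | 206 193 159 | 207 193 174 | 208 193 195 | 209 192 193 | 210 192 192 | 211 193 192 | 212 193 191 | 213 193 192 | 214 193 193 | 215 193 197 | 216 194 143 | 217 198 113 | 218 150 138 | 219 113 153 | 220 130 164 | 221 149 176 | 222 160 184 | 223 171 186 | 224 184 188 | 225 187 191 | 226 189 193 | 227 190 193 | 228 191 193 | 229 193 193 | 230 192 193 | 231 192 193 | 232 192 193 | 233 192 193 | 234 192 193 | 235 192 193 | 236 192 192 | 237 192 192 | 238 192 192 | 239 192 192 | 240 191 192 | 241 192 192 | 242 191 192 | 243 191 192 | 244 191 192 | 245 191 192 | 246 191 192 | 247 191 192 | 248 191 193 | 249 192 193 | 250 192 193 | 251 192 193 | 252 192 193 | 253 192 193 | 254 192 192 | 255 191 192 | 256 191 192 | 257 191 191 | 258 190 191 | 259 190 191 | [ 0.0746 -0.3603  0.0642] [  0.0161 -33.0012 -23.4552   0.0097  -0.0442   0.0003]
```

```bash
cat >> h.py <<'E'
def wproj(p,pos,rpy):
    c=camera_info("wrist");M=np.array(c["tool_from_camera"]);K=np.array(c["K"])
    t=R.from_euler("xyz",rpy).inv().apply(np.array(p)-pos);q=M[:3,:3].T@(t-M[:3,3])
    th=np.arctan2(np.hypot(*q[:2]),q[2]);return K[:2,2]+K[0,0]*th*q[:2]/np.hypot(*q[:2])
def wray(uv,pos,rpy):
    c=camera_info("wrist");M=np.array(c["tool_from_camera"]);K=np.array(c["K"])
    d=(np.array(uv)-K[:2,2])/K[0,0];th=np.linalg.norm(d);v=np.r_[d/th*np.sin(th),np.cos(th)]
    A=R.from_euler("xyz",rpy);return np.array(pos)+A.apply(M[:3,3]),A.apply(M[:3,:3]@v)
E
python3 - <<'E'
from h import *
for z in (.0972,.0892):
  pos=[.5074,-.0152,z];rpy=[np.pi,0,3.119]
  print(z,"front wall top outer",wproj([.488,.02,.1],pos,rpy),"in",wproj([.491,.02,.1],pos,rpy))
  for t in (0,.05,.1,.15,.2,.25,.3): print(t,wproj([.667-.176*np.cos(t),.02,.1+.176*np.sin(t)],pos,rpy).round(1),wproj([.667-.176*np.cos(t)+.008*np.sin(t),.02,.1+.176*np.sin(t)+.008*np.cos(t)],pos,rpy).round(1))
E
```

```text
0.0972 front wall top outer [309.7394 193.5478] in [309.5818 198.    ]
0 [309.6 198. ] [311.8 202.2]
0.05 [312.  202.9] [314.3 208.1]
0.1 [314.6 209. ] [317.1 215.4]
0.15 [317.3 216.4] [320. 224.]
0.2 [320.2 225.1] [323.  234.1]
0.25 [323.3 235.3] [326.2 245.8]
0.3 [326.4 247.2] [329.4 259.1]
0.0892 front wall top outer [311.96   197.5537] in [311.7769 202.1671]
0 [311.8 202.2] [314.1 206.7]
0.05 [314.4 207.5] [316.9 213.1]
0.1 [317.2 214.1] [319.9 220.9]
0.15 [320.1 222. ] [323.  230.2]
0.2 [323.3 231.4] [326.3 241.1]
0.25 [326.6 242.4] [329.8 253.7]
0.3 [330.  255.2] [333.3 268. ]
```

```bash
python3 -m pendant '[{"delta_pos":[0,0,-0.01],"rot":[0,0,0],"jaw":1},{"delta_pos":[0,0,-0.03],"rot":[0,0,0],"jaw":1},{"delta_pos":[0.02,0,-0.06],"rot":[0,0,0],"jaw":1},{"delta_pos":[0.05,0,-0.08],"rot":[0,0,0],"jaw":1},{"delta_pos":[0.08,0,-0.1],"rot":[0,0,0],"jaw":1},{"delta_pos":[0.11,0,-0.1],"rot":[0,0,0],"jaw":1},{"delta_pos":[0.12,0,-0.1],"rot":[0,0,0],"jaw":1},{"delta_pos":[0.12,0,-0.1],"rot":[0,0,0],"jaw":1}]'
python3 - <<'E'
from h import *
o=get_obs();w=snapshot("wrist")[:,:,::-1];s=snapshot("side")[:,:,::-1];t=snapshot("top")[:,:,::-1]
for n,i in(("w6",w),("s6",s),("t6",t)):cv2.imwrite(f"pics/{n}.png",i)
c=camera_info("side");K=np.array(c["K"]);q=R.from_euler("xyz",c["rotation"]).inv().apply(o["tool_pos"]-c["eye"]);u=(K@q/q[2])[:2]
wt=wproj(o["tool_pos"],o["tool_pos"],o["eef_rot"]);print(o["tool_pos"],u,wt)
s=s.copy();w=w.copy();cv2.circle(s,tuple(np.int32(u.round())),1,(0,0,255),-1);cv2.circle(w,tuple(np.int32(wt.round())),1,(0,0,255),-1)
A=cv2.resize(w[100:384,116:396],(400,406));B=cv2.resize(s[130:270,200:338],(400,406),interpolation=2)
cv2.imwrite("pics/c6.png",cv2.convertScaleAbs(np.hstack([A,B]),alpha=1.6))
E
```

```text
time: 9.5
tool_pos: [0.3877, -0.0125, 0.1896]
eef_rot: [-3.141, 0.001, 3.119]
force: [-0.1, 0.3, -0.4]
width: -0.0001
finger_force: 0.0
[ 0.3877 -0.0125  0.1896] [316.1377 250.6902] [255.2921 221.2466]
```

View pics/c6.png

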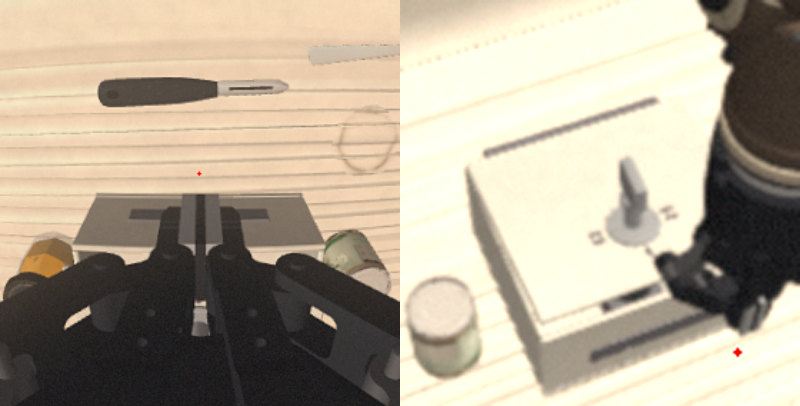

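In free air the red TCP dot lies clearly beyond the visible fingertip in both views: the tip is at left row ≈194 and right (745,327). So I triangulate the real tip.

Run:
```python
from h import *
pos=np.array([.3877,-.0125,.1896]);rpy=[-3.141,.001,3.119]
e2,d2=wray((255.5,235.7),pos,rpy)
for uv in ((319,242),(319,243),(319,244)):
    e1,d1=ray("side",uv);k=np.linalg.lstsq(np.c_[d1,-d2],e2-e1,rcond=None)[0];p,q=e1+k[0]*d1,e2+k[1]*d2
    print(p,q,(p+q)/2-pos)
```

```text
[ 0.3864 -0.0127  0.2248] [ 0.3822 -0.0122  0.2227] [-0.0034  0.      0.0341]
[ 0.3856 -0.0126  0.2226] [ 0.3829 -0.0122  0.2213] [-0.0035  0.0001  0.0324]
[ 0.3847 -0.0124  0.2206] [ 0.3835 -0.0122  0.22  ] [-0.0036  0.0002  0.0307]
```

The tip really ends about 34 mm behind the reported TCP, as the cover contact also said (~36 mm). I'll go back and push until the solid stop.

```bash
python3 -m pendant '[{"delta_pos":[-0.03,0,0.01],"rot":[0,0,0],"jaw":1},{"delta_pos":[-0.08,0,0.03],"rot":[0,0,0],"jaw":1},{"delta_pos":[-0.118,0,0.05],"rot":[0,0,0],"jaw":1},{"delta_pos":[-0.12,0,0.075],"rot":[0,0,0],"jaw":1},{"delta_pos":[-0.12,0,0.095],"rot":[0,0,0],"jaw":1},{"delta_pos":[-0.12,0,0.102],"rot":[0,0,0],"jaw":1},{"delta_pos":[-0.12,0,0.105],"rot":[0,0,0],"jaw":1},{"delta_pos":[-0.12,0,0.108],"rot":[0,0,0],"jaw":1}]'; python3 -m pendant '[{"delta_pos":[0,0,0.001],"rot":[0,0,0],"jaw":1},{"delta_pos":[0,0,0.002],"rot":[0,0,0],"jaw":1},{"delta_pos":[0,0,0.003],"rot":[0,0,0],"jaw":1},{"delta_pos":[0,0,0.004],"rot":[0,0,0],"jaw":1},{"delta_pos":[0,0,0.005],"rot":[0,0,0],"jaw":1},{"delta_pos":[0,0,0.006],"rot":[0,0,0],"jaw":1},{"delta_pos":[0,0,0.007],"rot":[0,0,0],"jaw":1},{"delta_pos":[0,0,0.008],"rot":[0,0,0],"jaw":1}]'
```

```text
time: 10.65
tool_pos: [0.5082, -0.0153, 0.0819]
eef_rot: [-3.141, 0.001, 3.119]
force: [0.3, 0.4, 1.3]
width: 0.0005
finger_force: 0.4
time: 11.65
tool_pos: [0.5072, -0.0152, 0.0731]
eef_rot: [-3.142, -0.0, 3.119]
force: [-0.4, -0.5, 0.9]
width: -0.0002
finger_force: 0.4
```

```bash
python3 -m pendant '[{"delta_pos":[0,0,0.0003],"rot":[0,0,0],"jaw":1},{"delta_pos":[0,0,0.0006],"rot":[0,0,0],"jaw":1},{"delta_pos":[0,0,0.0009],"rot":[0,0,0],"jaw":1},{"delta_pos":[0,0,0.0012],"rot":[0,0,0],"jaw":1},{"delta_pos":[0,0,0.0015],"rot":[0,0,0],"jaw":1},{"delta_pos":[0,0,0.0018],"rot":[0,0,0],"jaw":1},{"delta_pos":[0,0,0.0021],"rot":[0,0,0],"jaw":1},{"delta_pos":[0,0,0.0024],"rot":[0,0,0],"jaw":1}]'; python3 -m pendant '[{"delta_pos":[0,0,0.0003],"rot":[0,0,0],"jaw":1},{"delta_pos":[0,0,0.0006],"rot":[0,0,0],"jaw":1},{"delta_pos":[0,0,0.0009],"rot":[0,0,0],"jaw":1},{"delta_pos":[0,0,0.0012],"rot":[0,0,0],"jaw":1},{"delta_pos":[0,0,0.0015],"rot":[0,0,0],"jaw":1},{"delta_pos":[0,0,0.0018],"rot":[0,0,0],"jaw":1},{"delta_pos":[0,0,0.0021],"rot":[0,0,0],"jaw":1},{"delta_pos":[0,0,0.0024],"rot":[0,0,0],"jaw":1}]'
```

```text
time: 12.65
tool_pos: [0.5073, -0.0151, 0.0708]
eef_rot: [3.141, -0.0, 3.119]
force: [-0.1, -0.1, 0.8]
width: 0.0002
finger_force: 0.4
time: 13.65
tool_pos: [0.5074, -0.0152, 0.0685]
eef_rot: [3.142, -0.0, 3.119]
force: [-1.8, 0.7, 3.0]
width: -0.0003
finger_force: 1.3
```

```bash
python3 -m pendant '[{"delta_pos":[0,0,0.0003],"rot":[0,0,0],"jaw":1},{"delta_pos":[0,0,0.0006],"rot":[0,0,0],"jaw":1},{"delta_pos":[0,0,0.0009],"rot":[0,0,0],"jaw":1},{"delta_pos":[0,0,0.0012],"rot":[0,0,0],"jaw":1},{"delta_pos":[0,0,0.0015],"rot":[0,0,0],"jaw":1},{"delta_pos":[0,0,0.0018],"rot":[0,0,0],"jaw":1},{"delta_pos":[0,0,0.0018],"rot":[0,0,0],"jaw":1},{"delta_pos":[0,0,0.0018],"rot":[0,0,0],"jaw":1}]';python3 - <<'E'
from h import *
o=get_obs();s=snapshot("wrist");im=cv2.convertScaleAbs(s[:,:,::-1],alpha=1.5);cv2.imwrite("pics/w7.png",im)
b=prof(im,rows=(180,240));print(*[f"{180+i}:{v}" for i,v in enumerate(b)])
for t in (0,.02,.04,.06): 
  p=o["tool_pos"];h=.667
  print(t,[wproj(x,p,o["eef_rot"]).round(1)[1] for x in ([h-.176*np.cos(t),.02,.1+.176*np.sin(t)],[h-.176*np.cos(t)+.008*np.sin(t),.02,.1+.176*np.sin(t)+.008*np.cos(t)],[.487,.02,.1],[.487,.02,0])])
E
```

```text
time: 14.65
tool_pos: [0.5074, -0.0152, 0.0684]
eef_rot: [-3.142, -0.001, 3.119]
force: [-3.8, 0.1, 12.6]
width: 0.0004
finger_force: 6.3
180:71 181:74 182:74 183:75 184:74 185:73 186:80 187:111 188:117 189:113 190:107 191:108 192:108 193:108 194:108 195:108 196:108 197:108 198:108 199:108 200:108 201:107 202:107 203:107 204:107 205:107 206:108 207:107 208:107 209:109 210:135 211:169 212:160 213:127 214:131 215:149 216:164 217:175 218:182 219:186 220:190 221:195 222:196 223:196 224:196 225:196 226:196 227:197 228:196 229:196 230:196 231:196 232:196 233:196 234:196 235:196 236:195 237:195 238:195 239:195
0 [np.float64(214.7), np.float64(220.4), np.float64(207.9), np.float64(167.2)]
0.02 [np.float64(217.2), np.float64(223.4), np.float64(207.9), np.float64(167.2)]
0.04 [np.float64(219.9), np.float64(226.6), np.float64(207.9), np.float64(167.2)]
0.06 [np.float64(222.8), np.float64(230.1), np.float64(207.9), np.float64(167.2)]
```

Solid stop: 12.6 N, and the edge row of about 213 matches the shut angle. TCP z of 0.0684 with the tip on the 0.108 face gives a tip offset of about 39.6 mm. Next I put the wrist camera over the stud and open the jaws.

```bash
python3 -m pendant '[{"delta_pos":[0,0,-0.015],"rot":[0,0,0],"jaw":1},{"delta_pos":[0,0,-0.05],"rot":[0,0,0],"jaw":1},{"delta_pos":[0,0,-0.085],"rot":[0,0,0],"jaw":1},{"delta_pos":[-0.015,0,-0.1],"rot":[0,0,0],"jaw":1},{"delta_pos":[-0.055,0,-0.1],"rot":[0,0,0],"jaw":0},{"delta_pos":[-0.095,0,-0.1],"rot":[0,0,0],"jaw":0},{"delta_pos":[-0.113,0,-0.1],"rot":[0,0,0],"jaw":0},{"delta_pos":[-0.113,0,-0.1],"rot":[0,0,0],"jaw":0}]'
python3 - <<'E'
from h import *
o=get_obs();w=snapshot("wrist")[:,:,::-1];print(o["tool_pos"],o["eef_rot"],o["width"])
cv2.imwrite("pics/w8.png",w)
print("stud top pred",wproj([.542,-.0172,.167],o["tool_pos"],o["eef_rot"]))
cv2.imwrite("pics/c8.png",cv2.convertScaleAbs(cv2.resize(w[20:220,130:390],(780,600),interpolation=2),alpha=1.4))
E
```

```text
time: 15.7
tool_pos: [0.6215, -0.0179, 0.1668]
eef_rot: [-3.141, 0.001, 3.119]
force: [-0.4, -0.6, -0.7]
width: 0.0722
finger_force: 0.0
[ 0.6215 -0.0179  0.1668] [-3.1414  0.001   3.1189] 0.07220427187198236
stud top pred [253.3766  97.9579]
```

View pics/c8.png

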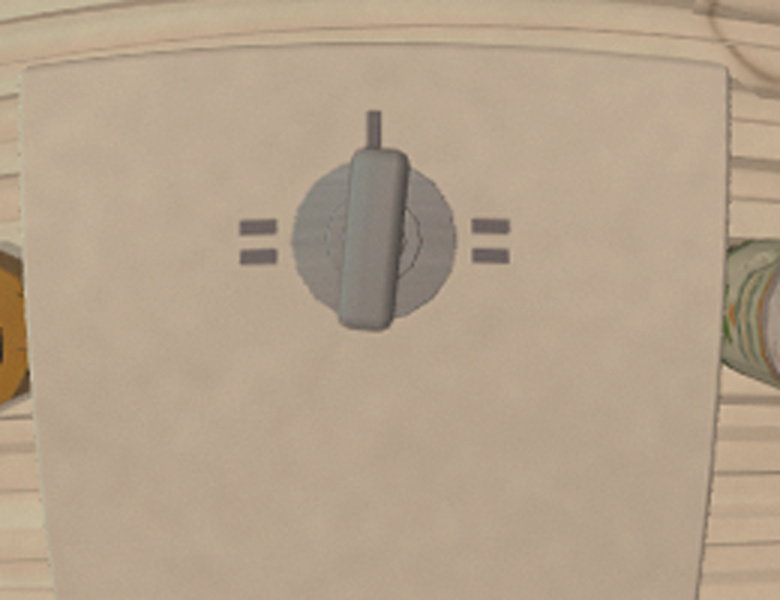

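The wrist view shows the cover shut. The wing's long axis runs from (381,150) to (366,330) in the crop, the disc and mark centre is at (374,241), and the double bar marks are to either side. Now the numbers.

Run:
```python
from h import *
pos=[.6215,-.0179,.1668];rpy=[-3.1414,.001,3.1189]
def f(u,v,z):
    e,d=wray((u/3+130,v/3+20),pos,rpy);return e+d*(z-e[2])/d[2]
c=[f(*p,.167) for p in((352,150),(410,150),(393,330),(340,330))]
near=(c[0]+c[1])/2;far=(c[2]+c[3])/2;print(near,far,"centre",(near+far)/2,"len",np.linalg.norm(near-far),"wid",np.linalg.norm(c[0]-c[1]))
print("wing yaw",np.arctan2(*(far-near)[[1,0]]))
m=[f(258,242,.108),f(491,241,.108)];print("marks",m,"mid",(m[0]+m[1])/2,"disk",f(374,241,.111),"bar",f(374,130,.108))
print("unit yaw from marks",np.arctan2(-(m[1]-m[0])[0],(m[1]-m[0])[1]))
```

```text
[ 0.5249 -0.0147  0.167 ] [ 0.5615 -0.0184  0.167 ] centre [ 0.5432 -0.0165  0.167 ] len 0.03679904390037518 wid 0.011506095373942694
wing yaw -0.10223598937978791
marks [array([ 0.5425, -0.0476,  0.108 ]), array([0.5437, 0.0144, 0.108 ])] mid [ 0.5431 -0.0166  0.108 ] disk [ 0.5434 -0.0167  0.111 ] bar [ 0.5134 -0.016   0.108 ]
unit yaw from marks -0.01904188281446672
```

Run:
```python
from h import *
go([.5432,-.0166,.165],np.pi-.102)
```

```text
pos [ 0.6202 -0.0178  0.1665] delta mm [77.0319 -0.5441  1.5347] rot deg [-0.0028 -0.0293  4.5382]
```

```bash
python3 -m pendant '[{"delta_pos":[0.01,0,0],"rot":[0,0,1],"jaw":0},{"delta_pos":[0.03,0,0],"rot":[0,0,3],"jaw":0},{"delta_pos":[0.05,-0.0003,0],"rot":[0,0,4.5],"jaw":0},{"delta_pos":[0.07,-0.0005,0],"rot":[0,0,4.5],"jaw":0},{"delta_pos":[0.077,-0.0005,0.001],"rot":[0,0,4.5],"jaw":0},{"delta_pos":[0.077,-0.0005,0.0015],"rot":[0,0,4.5],"jaw":0},{"delta_pos":[0.077,-0.0005,0.0015],"rot":[0,0,4.5],"jaw":0},{"delta_pos":[0.077,-0.0005,0.0015],"rot":[0,0,4.5],"jaw":0}]'
python3 - <<'E'
from h import *
go([.5432,-.0166,.101],np.pi-.102)
E
```

```text
time: 16.75
tool_pos: [0.5439, -0.0166, 0.1652]
eef_rot: [-3.142, 0.0, 3.04]
force: [0.5, -0.6, 0.3]
width: 0.0851
finger_force: 0.0
pos [ 0.5439 -0.0166  0.1652] delta mm [ 0.7539 -0.095  64.2317] rot deg [-0.0014  0.0267  0.0329]
```

```bash
python3 -m pendant '[{"delta_pos":[0.0007,0,0.01],"rot":[0,0,0],"jaw":0},{"delta_pos":[0.0007,0,0.025],"rot":[0,0,0],"jaw":0},{"delta_pos":[0.0007,0,0.04],"rot":[0,0,0],"jaw":0},{"delta_pos":[0.0007,0,0.052],"rot":[0,0,0],"jaw":0},{"delta_pos":[0.0007,0,0.06],"rot":[0,0,0],"jaw":0},{"delta_pos":[0.0007,0,0.064],"rot":[0,0,0],"jaw":0},{"delta_pos":[0.0007,0,0.064],"rot":[0,0,0],"jaw":0},{"delta_pos":[0.0007,0,0.064],"rot":[0,0,0],"jaw":0}]'
python3 - <<'E'
from h import *
o=get_obs();print(o["tool_pos"],o["force"])
w=snapshot("wrist")[:,:,::-1];cv2.imwrite("pics/w9.png",w)
E
```

```text
time: 17.75
tool_pos: [0.5432, -0.0165, 0.1017]
eef_rot: [-3.142, 0.001, 3.04]
force: [0.4, 0.7, 0.1]
width: 0.0855
finger_force: 0.0
[ 0.5432 -0.0165  0.1017] [0.3872 0.6818 0.0909]
```

Now I close the jaws in steps, over the full second, and check the force.

```bash
python3 -m pendant '[{"delta_pos":[0,0,0],"rot":[0,0,0],"jaw":0.4},{"delta_pos":[0,0,0],"rot":[0,0,0],"jaw":0.7},{"delta_pos":[0,0,0],"rot":[0,0,0],"jaw":0.8},{"delta_pos":[0,0,0],"rot":[0,0,0],"jaw":1},{"delta_pos":[0,0,0],"rot":[0,0,0],"jaw":1},{"delta_pos":[0,0,0],"rot":[0,0,0],"jaw":1},{"delta_pos":[0,0,0],"rot":[0,0,0],"jaw":1},{"delta_pos":[0,0,0],"rot":[0,0,0],"jaw":1}]'
python3 - <<'E'
from h import *
for i in range(3):
    o=get_obs();print(o["tool_pos"],o["force"],o["torque"],o["width"]);snapshot("wrist")
E
```

```text
time: 18.8
tool_pos: [0.5426, -0.0172, 0.1012]
eef_rot: [-3.14, 0.0, 3.04]
force: [-1.2, -6.1, 2.1]
width: 0.0163
finger_force: 58.6
[ 0.5426 -0.0172  0.1012] [-1.1725 -6.1162  2.0653] [-0.8981  0.2492 -0.0366] 0.0162949377720252
[ 0.5426 -0.0172  0.1012] [-0.7835 -4.8736  1.698 ] [-0.8505  0.2428 -0.0095] 0.016147762665682148
[ 0.5426 -0.0171  0.1012] [-1.1928 -4.8006  2.7338] [-0.8965  0.2536  0.0034] 0.016404323037400022
```

Width is 16.3 mm rather than 12, so I need to check where the pads sit. My picture views are used up, so I'll print coarse grey levels around the fingers.

Run:
```python
from h import *
w=snapshot("wrist")[:,:,::-1];cv2.imwrite("pics/w10.png",w)
for n in("w7","w10"):
    g=cv2.cvtColor(cv2.imread(f"pics/{n}.png"),cv2.COLOR_BGR2GRAY)
    if n=="w7": g=cv2.convertScaleAbs(g,alpha=1/1.5)
    g=g[200:300,216:300];g=cv2.resize(g,(84,50),interpolation=cv2.INTER_AREA)
    print(n)
    for i,r in enumerate(g): print(200+2*i,"".join("#%+:. "[min(5,v//25)] for v in r))
```

```text
w7
200 ++++++++++++++++++++++++++++++++++++++++++++++++++++++++++++++++++++++++++++++++++++
202 ++++++++++++++++++++++++++++++++++++++++++++++++++++++++++++++++++++++++++++++++++++
204 ++++++++++++++++++++++++++++++++++++++++++++++++++++++++++++++++++++++++++++++++++++
206 ++++++++++++++++++++++++++++++++++++++++++++++++++++++++++++++++++++++++++++++++++++
208 ++++++++++++++++++++++++++++++++++++++++++++++++++++++++++++++++++++++++++++++++++++
210 ::.:.:::.:.::..:.::..:::::::.:::...........:...:..::.:...:..............:...........
212 ::::::::.::...................::::::::::::::::::::::::::::::::::::::::::::::::::::::
214 ::::::::::::::::::::::::::::::::::::::::::::::::::::::::::::::::::::::::::::::::::::
216 ....................................................................................
218 ....................................................................................
220                                                                                     
222                                                                                     
224                          
[... 7106 characters left out ...]
%%%%%%%%%%%%%%%%%+ .:::::::::::::::::::::++++ ...%%%%%%%%%%%%%%%%%%%%%%%%%%%%
286 %%%%%%%%%%%%%%%%%%%%%%%%: .:::::::::::::::::::::+++: ...+%%%%%%%%%%%%%%%%%%%%%%%%%%%
288 %%%%%%%%%%%%%%%%%%%%%%##. .:::::::::::::::::::::+++:....:%%%%%%%%%%%%%%%%%%%%%%%%%%%
290 %%%%%%%%%%%%%%%%%%%%%%##. .::::::::::::::::::::++++:.....#%%%%%%%%%#%%%%%%%%%%%%%%%%
292 %%%%%%%%%%%%%%%%%%%%%%%# ..:::::::::::::::::::::+++......#%%%%%%%%%%%%%%%%#%%%%%%%%%
294 %%%%%%%%%%%%%%%%%%%%%%#% ..::::::::::::::::::::++++......%%%%%%%%%%%%%%%%%%%%%%%%%%%
296 %%%%%%%%%%%%%%%%%#%%%%%+ ..::::::::::::::::::::++++......+%%%%%%%%%%%%#%%%%%%%#%%%%%
298 %%%%%%%%%%%%%%%%%%%%%%#:...::::::::::::::::::::++++......+%%%%%%%%%#%%%%%%%%%%%%%%%%
```

The fingertips (row 236) are just below the wing's underside (row 240), riding on the collar, which explains the 16 mm. I'll open, rise 5 mm and close again.

```bash
python3 -m pendant '[{"delta_pos":[0,0,0],"rot":[0,0,0],"jaw":0.6},{"delta_pos":[0,0,0],"rot":[0,0,0],"jaw":0.6},{"delta_pos":[0,0,-0.003],"rot":[0,0,0],"jaw":0.6},{"delta_pos":[0,0,-0.005],"rot":[0,0,0],"jaw":0.6},{"delta_pos":[0,0,-0.005],"rot":[0,0,0],"jaw":1},{"delta_pos":[0,0,-0.005],"rot":[0,0,0],"jaw":1},{"delta_pos":[0,0,-0.005],"rot":[0,0,0],"jaw":1},{"delta_pos":[0,0,-0.005],"rot":[0,0,0],"jaw":1}]'
python3 - <<'E'
from h import *
for i in range(2):
    o=get_obs();print(o["tool_pos"],o["force"],o["torque"],o["width"]);w=snapshot("wrist")
g=cv2.cvtColor(w,cv2.COLOR_RGB2GRAY);cv2.imwrite("pics/w11.png",w[:,:,::-1])
g=cv2.resize(g[216:256,216:300],(84,20),interpolation=cv2.INTER_AREA)
for i,r in enumerate(g): print(216+2*i,"".join("#%+:. "[min(5,v//25)] for v in r))
E
```

```text
time: 20.0
tool_pos: [0.5429, -0.0171, 0.1065]
eef_rot: [-3.141, 0.001, 3.04]
force: [-0.5, -3.5, 1.7]
width: 0.0105
finger_force: 62.2
[ 0.5429 -0.0171  0.1065] [-0.5442 -3.4854  1.6554] [-0.6271  0.0222  0.0103] 0.010511501445986358
[ 0.5429 -0.0171  0.1064] [-0.8813 -3.0148  1.6708] [-0.6802  0.0421 -0.0179] 0.010685280338173977
216        .::::::::::::::::::::::::++++++++++++++++::::::::::::::::::::::::.....  .....
218 .     ..::::::::::::::::::::::++++++++++++++++++++:::::::::::::::::::::::. .. .    .
220 :     ..:::::::::::::::::::::++++++++++++++++++++++::::::::::::::::::::::....  .....
222 .     .::::::::::::::::::::::++++++++++++++++++++++::::::::::::::::::::::.  .  :++++
224    . ..::::::::::::::::::::::+++++++++++++++++++++%::::::::::::::::::::::.     :++:+
226 ..    ..:::::::::::::::::::::++++++++++++++++++++++:::::::::::::::::::::.      .::::
228 ::  .  .::::::::::::::::::::++++++++++++++++++++++%+::::::::::::::::::::     .......
230 +:   . ..:::::::::::::::::::++++++++++++++++++++++++:::::::::::::::::::.   ..  ..   
232 ::      ..::::.:.......:::::++++++++++++++++++++++
[... 313 characters left out ...]
. ..  ..::++++++++++:...::::::::::::::::::+++%%++++++++++::.  ......... ..  .
242 .......        .+++++++++++::.:::::::::::::::::::+++%%%+++++++++:         ..........
244 .... .:%%%%%%%%++++++++++++::.:::::::::::::::::::+++%%%++++++++++%%%%%%%%+.  .......
246 .. .:%%%%%%%%%%%+++++++++%+:..::::::::::::::::::++++%%%++++++++++%%%%%%%%%%+........
248 . .%%%%%%%%%%%%++++++++++%%+:.::::::::::::::::::+++%%%%++++++++++%%%%%%%%%%%%+......
250   %%%%%%%%%%%%%++++++++++%%%+:.:::::::::::::::::+++%%%%+++++++++++%%%%%%%%%%%%:.....
252  :%%%%%%%%%%%%%++++++++++%%%%:.:::::::::::::::::+++%%%%%++++++++++%%%%%%%%%%%%+.....
254 .+%%%%%%%%%%%%+++++++++++%%%%:.:::::::::::::::::+++%%%%%++++++++++%%%%%%%%%%%%%:....
```

Now gripped on the wing (10.7 mm reading, wing bottom at row 233 beside the tips). I correct sideways by about 0.6 mm and press the first 7 mm, below the minimum depth of 8.

```bash
python3 -m pendant '[{"delta_pos":[0,-0.0006,0],"rot":[0,0,0],"jaw":1},{"delta_pos":[0,-0.0006,0.001],"rot":[0,0,0],"jaw":1},{"delta_pos":[0,-0.0006,0.0025],"rot":[0,0,0],"jaw":1},{"delta_pos":[0,-0.0006,0.004],"rot":[0,0,0],"jaw":1},{"delta_pos":[0,-0.0006,0.0055],"rot":[0,0,0],"jaw":1},{"delta_pos":[0,-0.0006,0.007],"rot":[0,0,0],"jaw":1},{"delta_pos":[0,-0.0006,0.007],"rot":[0,0,0],"jaw":1},{"delta_pos":[0,-0.0006,0.007],"rot":[0,0,0],"jaw":1}]'
python3 - <<'E'
from h import *
for i in range(3):
    o=get_obs();print(o["tool_pos"],o["force"],o["torque"],o["width"]);snapshot("side")
E
```

```text
time: 21.1
tool_pos: [0.5429, -0.0171, 0.0992]
eef_rot: [-3.142, 0.001, 3.04]
force: [1.2, -2.4, 3.4]
width: 0.0104
finger_force: 62.4
[ 0.5429 -0.0171  0.0992] [ 1.2011 -2.4148  3.3984] [-0.4865 -0.0944  0.0146] 0.010376893948645945
[ 0.5429 -0.0171  0.0992] [ 0.7234 -3.3769  3.0333] [-0.4581 -0.1818  0.073 ] 0.01078662391882425
[ 0.5429 -0.0171  0.0992] [ 0.8935 -3.8266  2.3685] [-0.5489 -0.2013  0.0622] 0.010639120219869775
```

```bash
cat > chk.py <<'E'
from h import *
F=[]
for i in range(3):
    o=get_obs();F.append(np.r_[o["force"],o["torque"]]);snapshot("side")
f=np.mean(F,0);print("z",round(o["tool_pos"][2],4),"xy",o["tool_pos"][:2],"F",f)
raise SystemExit(f[2]>7.5)
E
python3 -m pendant '[{"delta_pos":[0,-0.0003,0],"rot":[0,0,0],"jaw":1},{"delta_pos":[0,-0.0006,0.0002],"rot":[0,0,0],"jaw":1},{"delta_pos":[0,-0.0009,0.0004],"rot":[0,0,0],"jaw":1},{"delta_pos":[0,-0.001,0.0006],"rot":[0,0,0],"jaw":1},{"delta_pos":[0,-0.001,0.0008],"rot":[0,0,0],"jaw":1},{"delta_pos":[0,-0.001,0.001],"rot":[0,0,0],"jaw":1},{"delta_pos":[0,-0.001,0.001],"rot":[0,0,0],"jaw":1},{"delta_pos":[0,-0.001,0.001],"rot":[0,0,0],"jaw":1}]' && python3 chk.py
```

```text
time: 22.25
tool_pos: [0.5428, -0.0172, 0.0986]
eef_rot: [3.14, 0.001, 3.04]
force: [0.3, 0.9, 6.1]
width: 0.0107
finger_force: 62.7
z 0.0986 xy [ 0.5428 -0.0173] F [ 0.6762  0.2007  5.668   0.2337 -0.2524  0.0198]False
```

Force rose from 3 to 5.7 N in 0.6 mm, a possible buffer contact. One small step more to see the slope.

```bash
python3 -m pendant '[{"delta_pos":[0,0,0.0001],"rot":[0,0,0],"jaw":1},{"delta_pos":[0,0,0.0002],"rot":[0,0,0],"jaw":1},{"delta_pos":[0,0,0.0003],"rot":[0,0,0],"jaw":1},{"delta_pos":[0,0,0.0004],"rot":[0,0,0],"jaw":1},{"delta_pos":[0,0,0.0004],"rot":[0,0,0],"jaw":1},{"delta_pos":[0,0,0.0004],"rot":[0,0,0],"jaw":1},{"delta_pos":[0,0,0.0004],"rot":[0,0,0],"jaw":1},{"delta_pos":[0,0,0.0004],"rot":[0,0,0],"jaw":1}]'; python3 chk.py
```

```text
time: 23.4
tool_pos: [0.5428, -0.0174, 0.0978]
eef_rot: [3.14, 0.001, 3.04]
force: [2.2, 3.9, 4.2]
width: 0.0107
finger_force: 62.5
z 0.0978 xy [ 0.5428 -0.0174] F [ 2.1627  3.7229  4.3693  0.7901 -0.4818  0.0077]False
```

Not the buffer: the force dropped as it moved on, so that was stick from the side load. I'll trim y back by 0.5 mm and keep pressing.

```bash
python3 -m pendant '[{"delta_pos":[-0.0001,0.0003,0.0001],"rot":[0,0,0],"jaw":1},{"delta_pos":[-0.0002,0.0005,0.0002],"rot":[0,0,0],"jaw":1},{"delta_pos":[-0.0003,0.0005,0.0004],"rot":[0,0,0],"jaw":1},{"delta_pos":[-0.0003,0.0005,0.0006],"rot":[0,0,0],"jaw":1},{"delta_pos":[-0.0003,0.0005,0.0008],"rot":[0,0,0],"jaw":1},{"delta_pos":[-0.0003,0.0005,0.0008],"rot":[0,0,0],"jaw":1},{"delta_pos":[-0.0003,0.0005,0.0008],"rot":[0,0,0],"jaw":1},{"delta_pos":[-0.0003,0.0005,0.0008],"rot":[0,0,0],"jaw":1}]'; python3 chk.py && python3 -m pendant '[{"delta_pos":[0,0,0.0002],"rot":[0,0,0],"jaw":1},{"delta_pos":[0,0,0.0004],"rot":[0,0,0],"jaw":1},{"delta_pos":[0,0,0.0006],"rot":[0,0,0],"jaw":1},{"delta_pos":[0,0,0.0008],"rot":[0,0,0],"jaw":1},{"delta_pos":[0,0,0.0008],"rot":[0,0,0],"jaw":1},{"delta_pos":[0,0,0.0008],"rot":[0,0,0],"jaw":1},{"delta_pos":[0,0,0.0008],"rot":[0,0,0],"jaw":1},{"delta_pos":[0,0,0.0008],"rot":[0,0,0],"jaw":1}]' && python3 chk.py
```

```text
time: 24.55
tool_pos: [0.5428, -0.0175, 0.0969]
eef_rot: [3.141, -0.0, 3.04]
force: [2.6, 4.3, 2.7]
width: 0.0104
finger_force: 62.5
z 0.0969 xy [ 0.5427 -0.0175] F [ 2.8753  4.4334  3.3061  0.94   -0.5091  0.0129]False
```

```bash
sed -i 's/SystemExit(f/SystemExit(int(f/; s/>7.5)/>7.5))/' chk.py; python3 -m pendant '[{"delta_pos":[-0.0003,0.0002,0.0001],"rot":[0,0,0],"jaw":1},{"delta_pos":[-0.0005,0.0003,0.0003],"rot":[0,0,0],"jaw":1},{"delta_pos":[-0.0005,0.0003,0.0005],"rot":[0,0,0],"jaw":1},{"delta_pos":[-0.0005,0.0003,0.0007],"rot":[0,0,0],"jaw":1},{"delta_pos":[-0.0005,0.0003,0.0008],"rot":[0,0,0],"jaw":1},{"delta_pos":[-0.0005,0.0003,0.0008],"rot":[0,0,0],"jaw":1},{"delta_pos":[-0.0005,0.0003,0.0008],"rot":[0,0,0],"jaw":1},{"delta_pos":[-0.0005,0.0003,0.0008],"rot":[0,0,0],"jaw":1}]'; python3 chk.py && python3 -m pendant '[{"delta_pos":[0,0,0.0002],"rot":[0,0,0],"jaw":1},{"delta_pos":[0,0,0.0004],"rot":[0,0,0],"jaw":1},{"delta_pos":[0,0,0.0006],"rot":[0,0,0],"jaw":1},{"delta_pos":[0,0,0.0008],"rot":[0,0,0],"jaw":1},{"delta_pos":[0,0,0.0008],"rot":[0,0,0],"jaw":1},{"delta_pos":[0,0,0.0008],"rot":[0,0,0],"jaw":1},{"delta_pos":[0,0,0.0008],"rot":[0,0,0],"jaw":1},{"delta_pos":[0,0,0.0008],"rot":[0,0,0],"jaw":1}]' && python3 chk.py
```

```text
time: 25.7
tool_pos: [0.5429, -0.0174, 0.096]
eef_rot: [-3.141, -0.001, 3.04]
force: [-0.8, 2.5, 3.9]
width: 0.0109
finger_force: 62.5
z 0.096 xy [ 0.5429 -0.0174] F [-0.5361  2.5142  3.7059  0.598   0.0597 -0.0227]
time: 26.85
tool_pos: [0.543, -0.0174, 0.0953]
eef_rot: [-3.141, -0.001, 3.04]
force: [-1.9, 1.4, 5.3]
width: 0.0105
finger_force: 62.5
z 0.0952 xy [ 0.543  -0.0174] F [-2.1635  1.2234  4.7845  0.4527  0.4776  0.0015]
```

```bash
python3 -m pendant '[{"delta_pos":[0.0001,0.0001,0.0002],"rot":[0,0,0],"jaw":1},{"delta_pos":[0.0002,0.0002,0.0004],"rot":[0,0,0],"jaw":1},{"delta_pos":[0.0002,0.0002,0.0006],"rot":[0,0,0],"jaw":1},{"delta_pos":[0.0002,0.0002,0.0008],"rot":[0,0,0],"jaw":1},{"delta_pos":[0.0002,0.0002,0.0008],"rot":[0,0,0],"jaw":1},{"delta_pos":[0.0002,0.0002,0.0008],"rot":[0,0,0],"jaw":1},{"delta_pos":[0.0002,0.0002,0.0008],"rot":[0,0,0],"jaw":1},{"delta_pos":[0.0002,0.0002,0.0008],"rot":[0,0,0],"jaw":1}]'; python3 chk.py && python3 -m pendant '[{"delta_pos":[0,0,0.0002],"rot":[0,0,0],"jaw":1},{"delta_pos":[0,0,0.0004],"rot":[0,0,0],"jaw":1},{"delta_pos":[0,0,0.0006],"rot":[0,0,0],"jaw":1},{"delta_pos":[0,0,0.0008],"rot":[0,0,0],"jaw":1},{"delta_pos":[0,0,0.0008],"rot":[0,0,0],"jaw":1},{"delta_pos":[0,0,0.0008],"rot":[0,0,0],"jaw":1},{"delta_pos":[0,0,0.0008],"rot":[0,0,0],"jaw":1},{"delta_pos":[0,0,0.0008],"rot":[0,0,0],"jaw":1}]' && python3 chk.py
```

```text
time: 28.0
tool_pos: [0.543, -0.0173, 0.0945]
eef_rot: [-3.141, -0.0, 3.04]
force: [-2.8, -1.4, 3.5]
width: 0.0108
finger_force: 62.5
z 0.0945 xy [ 0.543  -0.0172] F [-3.2169 -0.986   3.9668  0.0045  0.6542  0.0163]
time: 29.15
tool_pos: [0.5431, -0.0172, 0.094]
eef_rot: [-3.141, -0.0, 3.04]
force: [-4.4, -0.7, 6.4]
width: 0.0106
finger_force: 62.8
z 0.094 xy [ 0.5431 -0.0173] F [-4.1239 -0.3501  6.369  -0.0594  0.7994  0.0306]
```

Force is 6.4 N at about 12.4 mm. I relieve the x side load first, with a tiny further press, to tell stick from buffer.

```bash
python3 -m pendant '[{"delta_pos":[0.0002,0,0],"rot":[0,0,0],"jaw":1},{"delta_pos":[0.0004,0,0],"rot":[0,0,0],"jaw":1},{"delta_pos":[0.0004,0,0.0001],"rot":[0,0,0],"jaw":1},{"delta_pos":[0.0004,0,0.0002],"rot":[0,0,0],"jaw":1},{"delta_pos":[0.0004,0,0.0003],"rot":[0,0,0],"jaw":1},{"delta_pos":[0.0004,0,0.0003],"rot":[0,0,0],"jaw":1},{"delta_pos":[0.0004,0,0.0003],"rot":[0,0,0],"jaw":1},{"delta_pos":[0.0004,0,0.0003],"rot":[0,0,0],"jaw":1}]'; python3 chk.py
```

```text
time: 30.3
tool_pos: [0.5431, -0.0172, 0.094]
eef_rot: [-3.141, 0.001, 3.04]
force: [-3.9, -0.8, 6.7]
width: 0.0106
finger_force: 62.8
z 0.094 xy [ 0.5431 -0.0172] F [-4.0888 -0.7285  6.3748 -0.0458  0.7634  0.0109]
```

```bash
python3 -m pendant '[{"delta_pos":[0.0002,0,0.0001],"rot":[0,0,0],"jaw":1},{"delta_pos":[0.0003,0,0.0002],"rot":[0,0,0],"jaw":1},{"delta_pos":[0.0003,0,0.0003],"rot":[0,0,0],"jaw":1},{"delta_pos":[0.0003,0,0.0004],"rot":[0,0,0],"jaw":1},{"delta_pos":[0.0003,0,0.0004],"rot":[0,0,0],"jaw":1},{"delta_pos":[0.0003,0,0.0004],"rot":[0,0,0],"jaw":1},{"delta_pos":[0.0003,0,0.0004],"rot":[0,0,0],"jaw":1},{"delta_pos":[0.0003,0,0.0004],"rot":[0,0,0],"jaw":1}]'; python3 chk.py
```

```text
time: 31.45
tool_pos: [0.543, -0.0173, 0.0938]
eef_rot: [-3.141, 0.001, 3.04]
force: [-4.5, 0.1, 7.2]
width: 0.0107
finger_force: 62.9
z 0.0938 xy [ 0.5431 -0.0172] F [-4.0979 -0.1382  6.8607 -0.0456  0.7639 -0.004 ]
```

```bash
python3 -m pendant '[{"delta_pos":[0.0002,0,0.0001],"rot":[0,0,0],"jaw":1},{"delta_pos":[0.0004,0,0.0002],"rot":[0,0,0],"jaw":1},{"delta_pos":[0.0004,0,0.0003],"rot":[0,0,0],"jaw":1},{"delta_pos":[0.0004,0,0.0004],"rot":[0,0,0],"jaw":1},{"delta_pos":[0.0004,0,0.0004],"rot":[0,0,0],"jaw":1},{"delta_pos":[0.0004,0,0.0004],"rot":[0,0,0],"jaw":1},{"delta_pos":[0.0004,0,0.0004],"rot":[0,0,0],"jaw":1},{"delta_pos":[0.0004,0,0.0004],"rot":[0,0,0],"jaw":1}]'; python3 chk.py
```

```text
time: 32.6
tool_pos: [0.5431, -0.0172, 0.0937]
eef_rot: [-3.141, 0.002, 3.04]
force: [-2.6, -1.7, 8.7]
width: 0.0108
finger_force: 63.0
z 0.0937 xy [ 0.5431 -0.0173] F [-3.1963 -1.381   8.2011 -0.0715  0.7443  0.0377]
```

Sharp rise: 8.2 N where the spring alone gives about 4.6, and z has stopped at ~12.7 mm. The buffer is reached with about 3.6 N on it. I hold there and begin the clockwise turn gently, watching torque.

```bash
python3 -m pendant '[{"delta_pos":[0.0001,0,0],"rot":[0,0,2],"jaw":1},{"delta_pos":[0.0001,0,0],"rot":[0,0,4],"jaw":1},{"delta_pos":[0.0001,0,0],"rot":[0,0,7],"jaw":1},{"delta_pos":[0.0001,0,0],"rot":[0,0,10],"jaw":1},{"delta_pos":[0.0001,0,0],"rot":[0,0,13],"jaw":1},{"delta_pos":[0.0001,0,0],"rot":[0,0,15],"jaw":1},{"delta_pos":[0.0001,0,0],"rot":[0,0,16],"jaw":1},{"delta_pos":[0.0001,0,0],"rot":[0,0,16],"jaw":1}]'; python3 chk.py
```

```text
time: 33.75
tool_pos: [0.5431, -0.0174, 0.0937]
eef_rot: [3.141, 0.002, 2.761]
force: [-2.7, -1.1, 8.0]
width: 0.0107
finger_force: 63.0
z 0.0937 xy [ 0.5431 -0.0174] F [-2.8341 -1.4293  7.8649 -0.1263  0.6806 -0.0009]
```

Turned 16° with no torque, so the pin is under the plate. Continuing.

```bash
python3 -m pendant '[{"delta_pos":[0.0001,0,0],"rot":[0,0,3],"jaw":1},{"delta_pos":[0.0002,0,0],"rot":[0,0,8],"jaw":1},{"delta_pos":[0.0002,0,0],"rot":[0,0,13],"jaw":1},{"delta_pos":[0.0002,0,0],"rot":[0,0,18],"jaw":1},{"delta_pos":[0.0002,0,0],"rot":[0,0,23],"jaw":1},{"delta_pos":[0.0002,0,0],"rot":[0,0,28],"jaw":1},{"delta_pos":[0.0002,0,0],"rot":[0,0,32],"jaw":1},{"delta_pos":[0.0002,0,0],"rot":[0,0,33],"jaw":1}]'; python3 chk.py
```

```text
time: 34.9
tool_pos: [0.543, -0.0177, 0.0937]
eef_rot: [3.14, 0.003, 2.185]
force: [-2.9, -2.4, 6.7]
width: 0.0104
finger_force: 63.0
z 0.0937 xy [ 0.543  -0.0177] F [-2.9081 -1.9026  7.4367 -0.3053  0.6289 -0.0018]
```

```bash
python3 -m pendant '[{"delta_pos":[0,0,0],"rot":[0,0,3],"jaw":1},{"delta_pos":[0,0,0],"rot":[0,0,8],"jaw":1},{"delta_pos":[0,0,0],"rot":[0,0,13],"jaw":1},{"delta_pos":[0,0,0],"rot":[0,0,18],"jaw":1},{"delta_pos":[0,0,0],"rot":[0,0,23],"jaw":1},{"delta_pos":[0,0,0],"rot":[0,0,28],"jaw":1},{"delta_pos":[0,0,0],"rot":[0,0,31],"jaw":1},{"delta_pos":[0,0,0],"rot":[0,0,32],"jaw":1}]'; python3 chk.py
```

```text
time: 36.05
tool_pos: [0.5428, -0.0178, 0.0937]
eef_rot: [3.14, 0.002, 1.626]
force: [-3.0, -2.4, 7.0]
width: 0.0103
finger_force: 63.1
z 0.0937 xy [ 0.5428 -0.0178] F [-3.6329 -2.2008  7.7924 -0.4006  0.6933  0.0085]
```

At a turn of about 1.50 rad with no torque. I ease up so it seats in the notch.

```bash
python3 -m pendant '[{"delta_pos":[0,0,-0.0003],"rot":[0,0,0],"jaw":1},{"delta_pos":[0,0,-0.0006],"rot":[0,0,0],"jaw":1},{"delta_pos":[0,0,-0.001],"rot":[0,0,0],"jaw":1},{"delta_pos":[0,0,-0.0014],"rot":[0,0,0],"jaw":1},{"delta_pos":[0,0,-0.0018],"rot":[0,0,0],"jaw":1},{"delta_pos":[0,0,-0.0022],"rot":[0,0,0],"jaw":1},{"delta_pos":[0,0,-0.0025],"rot":[0,0,0],"jaw":1},{"delta_pos":[0,0,-0.0025],"rot":[0,0,0],"jaw":1}]'; python3 chk.py
```

```text
time: 37.2
tool_pos: [0.5427, -0.0177, 0.0956]
eef_rot: [3.14, 0.001, 1.627]
force: [-1.8, -5.2, 3.5]
width: 0.0105
finger_force: 62.5
z 0.0955 xy [ 0.5427 -0.0177] F [-0.5514 -5.509   3.8858 -0.9712  0.1194 -0.0245]
```

```bash
python3 -m pendant '[{"delta_pos":[0,0,0],"rot":[0,0,0],"jaw":0.8},{"delta_pos":[0,0,0],"rot":[0,0,0],"jaw":0.6},{"delta_pos":[0,0,0],"rot":[0,0,0],"jaw":0.3},{"delta_pos":[0,0,0],"rot":[0,0,0],"jaw":0},{"delta_pos":[0,0,0],"rot":[0,0,0],"jaw":0},{"delta_pos":[0,0,-0.002],"rot":[0,0,0],"jaw":0},{"delta_pos":[0,0,-0.01],"rot":[0,0,0],"jaw":0},{"delta_pos":[0,0,-0.025],"rot":[0,0,0],"jaw":0}]' && python3 -m pendant '[{"delta_pos":[0,0,-0.02],"rot":[0,0,0],"jaw":0},{"delta_pos":[0,0,-0.045],"rot":[0,0,0],"jaw":0},{"delta_pos":[0,0,-0.07],"rot":[0,0,0],"jaw":0},{"delta_pos":[0,0,-0.09],"rot":[0,0,0],"jaw":0},{"delta_pos":[0,0,-0.1],"rot":[0,0,0],"jaw":0},{"delta_pos":[0,0,-0.1],"rot":[0,0,0],"jaw":0},{"delta_pos":[0,0,-0.1],"rot":[0,0,0],"jaw":0},{"delta_pos":[0,0,-0.1],"rot":[0,0,0],"jaw":0}]'
python3 - <<'E'
from h import *
o=get_obs();w=snapshot("wrist");cv2.imwrite("pics/w20.png",w[:,:,::-1]);print(o["eef_rot"],o["tool_pos"])
for n,p in dict(base=[.5432,-.0166,.111],top=[.5432,-.0166,.157],e1=[.5432,.0024,.157],e2=[.5432,-.0356,.157],n=[.524,-.0166,.157]).items(): print(n,wproj(p,o["tool_pos"],o["eef_rot"]).round(1))
g=cv2.cvtColor(w,cv2.COLOR_RGB2GRAY)
g=cv2.resize(g[170:290,196:324],(128,60),interpolation=cv2.INTER_AREA)
for i,r in enumerate(g[:,::1]): print(170+2*i,"".join("#%+:. "[min(5,v//22)] for v in r))
E
```

```text
time: 38.35
tool_pos: [0.5414, -0.0169, 0.1206]
eef_rot: [-3.141, -0.0, 1.626]
force: [0.4, 0.3, 0.4]
width: 0.0854
finger_force: 0.0
time: 39.35
tool_pos: [0.541, -0.0169, 0.219]
eef_rot: [-3.139, -0.0, 1.626]
force: [0.6, 0.1, -0.6]
width: 0.0854
finger_force: 0.0
[-3.1394 -0.0004  1.6264] [ 0.541  -0.0169  0.219 ]
base [257.7 179.6]
top [258.  193.6]
e1 [259.3 172.2]
e2 [256.7 214.1]
n [235.7 192.4]
170          ..                               ..........:..:++++++++++++::...:.:..:::.                                              
172          .                               ..............++++++++++++++:...:.....::..                                             
174          .                  ....         .:...........::+::::::::::++:....::...:...                                             
176          .                 .:::::::::.  .:............::::::::....::+:......:...::.                                             
178          .                  ..:::::::.  .:..........::::::..:.....::+:::.......:..:.                                            
180          .               
[... 6559 characters left out ...]
++++++++++++%++++++++++%%%%%:     ...                        
280                                                  :%%%%++++++++++++++++++++%++++%%++++++++++%%%%%:    ..                         
282                                                  %%%+++++++++++++++++++++++++++++++++%++++++%%%%%:   ..          .              
284                                                 .%%+%%+++++++++++%++++++++++%++%++++++++%+++++%%%+  ...                         
286                                                 :%%+++++++++++%%++%+++%+%%%++++++%++++++%+%+++%+%+  ...         .               
288                                                 .%++++++%+++++++++++++++++++++++%+++++%+++++++%%%+  ..
```

The wing is crosswise and vertical in this view (rows 174–212), at the predicted pressed-in height. I make a last check of the bystanders, then hand in.

Run:
```python
from h import *
s=snapshot("side")[:,:,::-1];a=cv2.imread("pics/side0.png")
for n,(x,y,w,h) in dict(tin=(200,222,30,40),jar=(322,180,24,32)).items(): print(n,cv2.absdiff(s,a)[y:y+h,x:x+w].mean())
o=get_obs();print(o["time"],o["force"]);print(finish_job())
```

```text
tin 7.610833333333333
jar 6.352864583333333
39.45 [ 0.5103 -0.4243  0.5873]
the job is handed in; nothing more can be done
None
```

The job is handed in at 39.5 s: the cover is shut, and the stud was pressed to the buffer, turned about 1.5 rad clockwise and released sitting about 11 mm in and crosswise. The arm is clear and I saw no sign that the tin or jar moved, but no verdict was returned.

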